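# Lock the pumpkin turntable and hold out the brush rest

### The arm

A 6-joint arm with a two-finger parallel gripper is mounted at the origin on the work surface. World frame = base frame: x ahead of the robot, y to its left, z up, the work surface at z = 0. Lengths are in m, angles in rad, forces in N, time in s.
With the tool pointing down it reaches from about 0.35 to 0.975 m from the base axis. Payload 7.1 kg.
Tool frame: the origin (TCP) lies midway between the tips of the shut fingers; the grasp point (between the pads) lies 19 mm behind it; z points along the fingers, y is the line along which they close (so a half turn about z gives the same grasp; the last joint's range is limited). The gripper opens to 88 mm and grips with 3 to 60 N. Pads are 20 mm wide; open, the fingers measure 115 mm over their backs; the gripper's body (75 mm by 178 mm) begins 61 mm behind the grasp point.
Start: joints at [1.321, 0.423, 1.63, -0, 1.089, -0.019], TCP at [0.143, 0.608, 0.223] pointing down, gripper open.
Joint ranges: [-3, 3], [-0.9, 2.11], [0.09, 2.58], [-1.31, 4.45], [0.11, 2.69], [-2.54, 2.54]. Speed limits (rad/s): [2.39, 2.39, 3.01, 3.14, 3.14, 3.14].

### API

Orientations are given as a unit quaternion [w, x, y, z].
In Python, from bench import manip, viewer, regions_of, mark_of gives the robot as it stands.
- The arm moves only by the shell command python3 -m handwheel 'ROWS' [FORCE]. ROWS is JSON, one flat list of numbers, 7 for each row, row after row: the turn, a rotation vector about the world's x, y, z in units of 5 degrees (1.0 is 5 degrees), then the shift along the world's x, y, z in cm, then the finger opening in cm, from 0 to 8.78. A call has 1 to 20 rows; each row is the pose to reach, as a shift and turn from the pose commanded when the call began; what a row does not reach only later rows make up. A row lasts 1/8 s, in which the tool goes at most 62.5 mm and 10.7 degrees, less where a joint would pass 70% of its speed; a pose out of reach is approached as far as the arm can. A call with a gripper value outside its range is refused whole. The fingers move at their own pace and stop on an object; FORCE is the grip in N (left out, the last holds). Time passes only in rows, so rows that repeat a pose let the fingers close. It gives the time, the measured TCP pose, the force, the opening and the grip force at its end, in the units of the state.
- manip.state(): the state, without advancing time (a new reading comes with each control period).
- viewer.grab_frame(name): name is "scene" or "side" or "wrist"; returns a dict with "color" (384x512x3 uint8, blue, green, red), "vfov" (degrees; the focal length in pixels is half the picture's height over the tangent of half this angle, whatever the lens; pixels are square), "cx", "cy" (the principal point, pixels), "camera_from_world" (4x4, takes a point from world to camera coordinates). Camera axes: x right, y up, looking along -z (the intrinsics and any distortion apply to the point x, -y, -z); pixel columns grow to the right and rows downward; lengths in m; the calibration is good to about 2 mm. A picture is of the moment at which its call begins. There is no depth.
- manip.sign_off(): hands the job in; it is judged then, once.
Trained networks look in the newest picture that a camera, given by its name, has taken for a name from the list of things; names that differ only in an ending like _2 or _b are one class to them, and where a whole thing is asked for, a point or a joint stands for the part that bears it (a point fixed in the world has none). Each returns a list of dicts, best first, with "score" (0 to 1); they miss things now and then, are a little off and sometimes report something else, mostly with a low value. They report only what shows in the picture. A call takes as long as a camera call.
- regions_of(camera, label): "region" (384x512 bool, what is visible of it).
- mark_of(camera, label): "position" ([x, y, z] in m, in world coordinates, good to about 4 mm: a listed point, or the origin of a listed thing).
The state is a dict: "clock": time; "joint_positions": joint angles; "qvel": joint speeds; "joint_efforts": joint torques, N m; "ee_pos": TCP position; "ee_rot": TCP orientation; "wrist_force": force on the tool from outside, world axes, zero at the start; "ft_torque": the same for the moment, N m; "finger_gap": opening from 0.0 (shut) to 1.0 (fully open); "grasp_force": force on a finger pad.
Only numpy, scipy, OpenCV 4.12 (cv2) and the standard library are available. Lean on these libraries where they do the work, as an engineer would, in place of code of your own. Each camera call takes 0.05 s, during which the arm holds its last target. There are 200 camera calls.

### The job

Get the pumpkin-painting jig ready for a painter: first flip the orange-balled brake toggle over to its locked side (away from the white dot, to the green dot). Then squeeze the red lock button in the black grip of the telescoping brush rest, draw the rest out along its scale until its red pointer lines up with the black line on the yellow clip, and finish while still holding it there by the grip with the button squeezed, because a spring pulls it back. Leave the clip, pumpkin, paint jar and brush where they are.

Things in the scene. Friction and masses are not known exactly. Their poses are not given: they have to be found in the camera images.
- jig: Plywood board 260 (x) by 600 (y) by 20 mm, fixed to the table, yaw within 0.3 of the robot frame; origin at the centre of its underside. All heights in these notes are above the table. Aluminium sleeve 40 mm wide, top 60 mm, at x +40, y -290 to -125 mm: the brush rest slides out of it to +y. White scale, top 38 mm, line every 10 mm, at x +88. Turntable, radius 90, top 70 mm, at x +40, y +190
- gauge_arm (a joint): Extension of the telescoping brush rest out of its sleeve, m: 0 fully home (locked at the start), up to 0.13, growing along the board's +y. A spring pulls it home with 3 N at home and 4.6 N at 0.13 m. While the red button is not squeezed a pin blocks it near home. Let go, it slides back
- gauge_grip (a point): Centre of the upright black grip of the brush rest, 100 mm high; block 32 mm (board x) by 30 mm (board y), 48 to 126 mm high, x sides free above 65 mm. Take it from above, fingers closing along board x: one pad on the plain -x face (16 mm from here), one on the red button on the +x face. Moves along board y only. A steel fork (to 116 mm high) stands 59 mm further to +y on it. Axes as the board's
- lock_button (a joint): Press of the red lock button, m: 0 out, 0.007 fully in; it moves along the board's -x into the grip and springs out again. The arm is free above 0.004 m. It takes 2 N to start and 7 N fully in
- lock_face (a point): Middle of the face of the red lock button (26 mm along board y, 81 to 121 mm high) on the +x side of the grip: 25 mm from the grip's centre when out, 18 mm when fully in. Grip and button measure 41 mm across when out, 34 mm squeezed. Fingers that close centred on the grip or slightly to its plain -x side press it fully in
- gauge_pointer (a point): Tip of the thin red pointer of the brush rest, over the scale, 57 mm high, 45 mm further along board +y and 44 mm further along board +x than the grip's centre; moves with the arm
- mark_line (a point): Black line on top of the yellow clip (12 mm along y, 30 mm along x, 44 mm high) on the scale: the mark to reach, 50 to 110 mm along board +y beyond the pointer's home. The pointer passes 12 mm above it. The clip can be shoved along the scale: leave it alone. Axes as the board's; the pointer is at the mark when both have the same y in the board's frame
- brake_base: Blue block of the brake toggle, 70 mm (its x) by 50 by 25 mm high, fixed on the robot-side half of the board at y about -220 or +72 mm (the paint jar has the other place), its yaw within 0.3 of the board's; origin at the centre of its underside, 20 mm above the table. White dot at its -x end (brake free), green dot at its +x end (locked)
- brake_toggle (a joint): Angle of the brake toggle, rad: 0 leaning to the block's -x (free, as at the start), 0.9 leaning to its +x (locked). Top-heavy: pushed past upright (0.45) it drops to the other stop by itself
- toggle_ball (a point): Centre of the orange ball (26 mm diameter) at the end of the toggle, 75 mm from the hinge; at the start it is 33 mm to the block's -x of the hinge and 110 mm above the table, at upright 117 mm. A light push (under 3 N) of closed fingers towards the block's +x swings it over
- toggle_hinge (a point): Hinge of the toggle, 22 mm above the underside of the blue block, at its middle; the hinge line runs along the block's y
- pumpkin: Bystander: small orange and green pumpkin, 110 mm across, 70 mm high with its stem, loose on the turntable; origin at the centre of its underside
- paint_jar: Bystander: closed paint jar, 50 mm diameter, 60 mm high, loose on the board; origin at the centre of its underside
- brush: Bystander: thin paint brush, 150 mm long, blue handle and orange tip, 10 mm thick, lying loose on the board along its y near the robot-side edge; origin near its middle

How it is judged:
On the way, in this order (a step that is already met when the one before it is completed fails the run):
1. the brake toggle is over at its locked side, the brush rest still home (value of joint brake_toggle above 0.8 rad and value of joint gauge_arm below 0.006 m), for 0.2 s.
2. the lock button is squeezed by the fingers and the rest has come out of its lock (value of joint lock_button above 0.003 m and value of joint gauge_arm above 0.02 m and contact force between the fingers and lock_button above 1 N), for 0.1 s.
At the end, for the whole second after the job is handed in: Fingers hold the grip with the red button squeezed in over 3 mm (over 1 N), the pointer still and within 5 mm of the line on the yellow clip, the brake toggle at its locked stop (above 0.8 rad), the clip within 4 mm and pumpkin, jar and brush within 20 mm of where they were (y of gauge_pointer in the frame of mark_line between -0.005 and 0.005 m and velocity of joint gauge_arm between -0.01 and 0.01 m/s and value of joint lock_button above 0.003 m and contact force between the fingers and lock_button above 1 N and value of joint brake_toggle above 0.8 rad and distance of mark_line from where it was at the start of the episode below 0.004 m and distance of each of pumpkin, paint_jar, brush from where it was at the start of the episode below 0.02 m); the arm keeps its last pose, push and grip.
It fails at once if the brush rest is drawn out before the brake is locked (value of joint gauge_arm above 0.015 m and value of joint brake_toggle below 0.6 rad).
It fails at once if the yellow clip is shoved along its scale (distance of mark_line from where it was at the start of the episode above 0.004 m).
It fails at once if the pumpkin is disturbed (distance of pumpkin from where it was at the start of the episode above 0.02 m or angle between pumpkin's own z axis and vertical above 0.3 rad).
It fails at once if the paint jar is disturbed (distance of paint_jar from where it was at the start of the episode above 0.02 m or angle between paint_jar's own z axis and vertical above 0.3 rad).
It fails at once if the brush is moved (distance of brush from where it was at the start of the episode above 0.02 m).
It also fails if it takes over 48 s, if anything falls off the work surface, if the arm or the gripper's body presses on something with over 40 N, if the wrist force passes 120 N, or if a joint passes its speed limit or range.

## Working session

There is one attempt and no reset: what is moved stays moved. The work goes in short steps, Python scripts to look and compute and a shell command to move; the robot and the scene stay as the last step left them, time stands still between calls to the robot, and variables do not carry over. Pictures are saved under pics/ and viewed, at most 10 in all, crops included, and the job is handed in when it is done.

```bash
mkdir -p pics; cat > h.py <<'E'
import numpy as np, cv2
from bench import manip, viewer, regions_of, mark_of
def ray(f,u,v):
    F=192/np.tan(np.radians(f["vfov"])/2); M=np.array(f["camera_from_world"]); R=M[:3,:3];t=M[:3,3]
    d=R.T@np.array([(u-f["cx"])/F,-(v-f["cy"])/F,-1]); return -R.T@t,d
def atz(f,u,v,z):
    o,d=ray(f,u,v); return o+d*(z-o[2])/d[2]
def proj(f,p):
    F=192/np.tan(np.radians(f["vfov"])/2); c=np.array(f["camera_from_world"])@np.r_[p,1]
    return f["cx"]-F*c[0]/c[2], f["cy"]+F*c[1]/c[2]
E
python3 - <<'E'
from h import *
print({k:np.round(v,3) for k,v in manip.state().items()})
ims=[]
for c in ["scene","side"]:
    f=viewer.grab_frame(c); ims.append(f["color"]); cv2.imwrite(f"pics/{c}0.png",f["color"])
    print(c,f["vfov"],np.round(f["camera_from_world"],3).tolist(),[k for k in f])
    for n in "jig gauge_grip lock_face gauge_pointer mark_line brake_base toggle_ball toggle_hinge pumpkin paint_jar brush".split():
        print(n,[(round(float(r["score"]),2),np.round(r["position"],3).tolist()) for r in mark_of(c,n)[:2]])
E
```

```text
{'clock': np.float64(0.0), 'joint_positions': array([ 1.321,  0.424,  1.631,  0.   ,  1.089, -0.019]), 'qvel': array([ 0.   , -0.001,  0.001, -0.001,  0.001,  0.   ]), 'joint_efforts': array([ 0.0000e+00, -5.4461e+01, -2.7368e+01,  6.4000e-02,  2.2000e-02,
       -0.0000e+00]), 'ee_pos': array([0.143, 0.608, 0.222]), 'ee_rot': array([-0.   ,  0.115,  0.993, -0.001]), 'wrist_force': array([0.409, 0.54 , 0.046]), 'ft_torque': array([-0.008,  0.028,  0.029]), 'grasp_force': np.float64(0.0), 'finger_gap': np.float64(0.998)}
scene 43.65913735983846 [[0.755, 0.655, 0.016, -0.45], [-0.431, 0.478, 0.765, 0.158], [0.494, -0.585, 0.644, -1.297], [0.0, 0.0, 0.0, 1.0]] ['color', 'vfov', 'cx', 'cy', 'camera_from_world']
jig [(0.94, [0.546, -0.011, -0.005])]
gauge_grip [(0.6, [0.592, -0.107, 0.101])]
lock_face [(0.82, [0.621, -0.104, 0.099])]
gauge_pointer [(0.65, [0.635, -0.06, 0.057])]
mark_line [(0.68, [0.635, 0.019, 0.047])]
brake_base [(0.81, [0.491, -0.246, 0.02]), (0.22, [0.595, -0.108, 0.101])]
toggle_ball [(0.67, [0.459, -0.256, 0.108])]
toggle_hinge [(0.63, [0.49, -0.25, 0.039])]
pumpkin
[... 198 characters left out ...]
], [0.196, 0.717, 0.669, -0.196], [-0.158, -0.65, 0.743, -0.994], [0.0, 0.0, 0.0, 1.0]] ['color', 'vfov', 'cx', 'cy', 'camera_from_world']
jig [(0.85, [0.549, -0.007, -0.002])]
gauge_grip [(0.94, [0.597, -0.108, 0.099]), (0.74, [0.634, 0.023, 0.042])]
lock_face [(0.54, [0.626, -0.102, 0.102])]
gauge_pointer []
mark_line [(0.54, [0.633, 0.019, 0.041])]
brake_base [(0.91, [0.493, -0.25, 0.019])]
toggle_ball [(0.71, [0.462, -0.258, 0.111]), (0.29, [0.493, -0.253, 0.019])]
toggle_hinge [(0.67, [0.493, -0.252, 0.04]), (0.28, [0.549, -0.007, -0.002])]
pumpkin [(0.97, [0.579, 0.179, 0.068])]
paint_jar [(0.88, [0.465, 0.065, 0.019])]
brush [(0.81, [0.465, -0.1, 0.019]), (0.73, [0.598, -0.109, 0.1])]
```

```bash
python3 -c "
import cv2,numpy as np
cv2.imwrite('pics/both.png',cv2.resize(np.vstack([cv2.imread('pics/scene0.png'),cv2.imread('pics/side0.png')]),(400,600)))"
```

```text
(no output)
```

View pics/scene0.png

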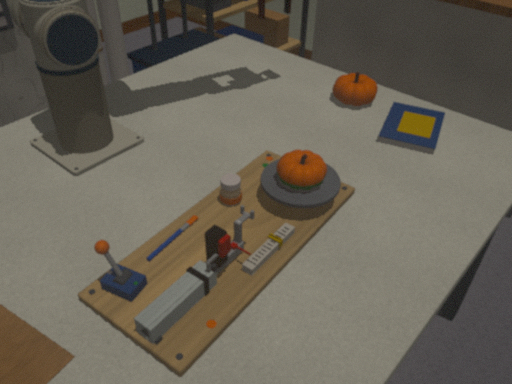

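View pics/side0.png

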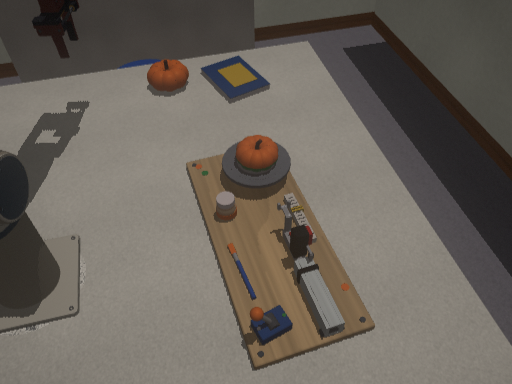

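The scene view shows the toggle at (102,247) with its block at (123,282), the grip at (215,240), the clip at (275,240) and the jar at (231,190). The side view agrees with it. The measured points match the given heights: board centre (0.547,-0.009) with a yaw of about 0.05, and the ball leaning towards block -x. I'm moving to behind the ball with the fingers shut.

```bash
python3 -m handwheel '[0,0,-7,33.7,-40.8,2.8,0, 0,0,-7,33.7,-40.8,2.8,0, 0,0,-7,33.7,-40.8,2.8,0, 0,0,-7,33.7,-40.8,2.8,0, 0,0,-7,33.7,-40.8,2.8,0, 0,0,-7,33.7,-40.8,2.8,0, 0,0,-7,33.7,-40.8,2.8,0, 0,0,-7,33.7,-40.8,2.8,0, 0,0,-7,33.7,-40.8,2.8,0, 0,0,-13.3,27.2,-87.3,-2.2,0, 0,0,-13.3,27.2,-87.3,-2.2,0, 0,0,-13.3,27.2,-87.3,-2.2,0, 0,0,-13.3,27.2,-87.3,-2.2,0, 0,0,-13.3,27.2,-87.3,-2.2,0, 0,0,-13.3,27.2,-87.3,-2.2,0, 0,0,-13.3,27.2,-87.3,-2.2,0, 0,0,-13.3,27.2,-87.3,-2.2,0, 0,0,-13.3,27.2,-87.3,-2.2,0, 0,0,-13.3,27.2,-87.3,-2.2,0]' 20
python3 - <<'E'
from h import *
f=viewer.grab_frame("scene"); g=viewer.grab_frame("side")
for c,fr in (("scene",f),("side",g)):
    for n in ["toggle_ball","toggle_hinge","gauge_grip","mark_line","gauge_pointer","brake_base"]:
        print(c,n,[(round(float(r["score"]),2),np.round(r["position"],3).tolist()) for r in mark_of(c,n)[:1]])
    # board yaw: long edges from jig region, rectified to z=.02
    r=regions_of(c,"jig")[0]["region"].astype(np.uint8)
    cs,_=cv2.findContours(r,cv2.RETR_EXTERNAL,cv2.CHAIN_APPROX_NONE)
    pts=max(cs,key=len)[:,0]
    P=np.array([atz(fr,u,v,.02)[:2] for u,v in pts]).astype(np.float32)
    best=min(((np.abs(P-0).sum(),0),))
    for i in range(0,1):
        print(c,cv2.minAreaRect((P*1000).astype(np.float32)))
    # ransac-like: histogram of rotated x for the robot-side edge
    o=[]
    for a in np.arange(-.3,.3,.005):
        x=P[:,0]*np.cos(a)+P[:,1]*np.sin(a)
        o.append((np.histogram(x,np.arange(.2,.9,.002))[0].max(),round(float(a),3)))
    print(sorted(o)[-4:])
w=viewer.grab_frame("wrist"); cv2.imwrite("pics/w1.png",w["color"])
cv2.imwrite("pics/s1.png",np.hstack([cv2.resize(f["color"][180:330,60:260],(400,300)),cv2.resize(w["color"],(400,300))]))
E
```

```text
clock: 3.58
ee_pos: [0.4148, -0.264, 0.2006]
ee_rot: [-0.0, 0.641, 0.767, 0.0]
wrist_force: [-0.5, 0.4, -0.7]
finger_gap: 0.007
grasp_force: 0.0
scene toggle_ball []
scene toggle_hinge [(0.76, [0.491, -0.252, 0.036])]
scene gauge_grip [(0.7, [0.596, -0.11, 0.099])]
scene mark_line [(0.46, [0.63, 0.02, 0.042])]
scene gauge_pointer [(0.92, [0.638, -0.059, 0.057])]
scene brake_base [(0.94, [0.493, -0.246, 0.018])]
scene ((550.4071044921875, 6.392486572265625), (268.999755859375, 648.6137084960938), 4.19618034362793)
[(np.int64(89), 0.08), (np.int64(110), 0.065), (np.int64(113), 0.075), (np.int64(121), 0.07)]
side toggle_ball [(0.57, [0.46, -0.256, 0.107])]
side toggle_hinge [(0.7, [0.492, -0.254, 0.042])]
side gauge_grip [(0.63, [0.6, -0.106, 0.1])]
side mark_line [(0.62, [0.631, 0.019, 0.038])]
side gauge_pointer []
side brake_base [(0.86, [0.492, -0.252, 0.019])]
side ((554.9597778320312, -17.623321533203125), (264.3897705078125, 606.8074951171875), 1.6136428117752075)
[(np.int64(82), 0.075), (np.int64(88), 0.08), (np.int64(91), 0.065), (np.int64(112), 0.07)]
```

View pics/s1.png

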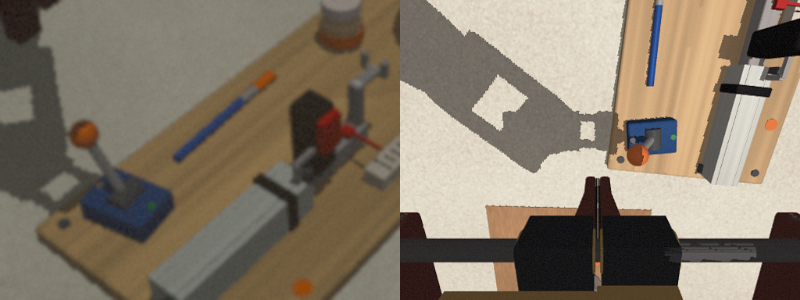

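The crops show the ball standing clear in front of the fingers (wrist crop pixel 637,155) and leaning towards the robot, with free space where the fingers will come down. I'm descending to z 0.095, pushing 6.2 cm along the block's +x, then backing off and rising.

```bash
python3 -m handwheel '[0,0,0,0,0,-5,0, 0,0,0,0,0,-10.5,0, 0,0,0,0,0,-10.5,0, 0,0,0,1.5,0.25,-10.5,0, 0,0,0,2.5,0.4,-10.5,0, 0,0,0,3.2,0.5,-10.5,0, 0,0,0,3.8,0.6,-10.5,0, 0,0,0,4.4,0.7,-10.5,0, 0,0,0,5,0.8,-10.5,0, 0,0,0,5.6,0.9,-10.5,0, 0,0,0,6.1,1,-10.5,0, 0,0,0,6.1,1,-10.5,0, 0,0,0,3,0.5,-10.5,0, 0,0,0,0,0,-5,0, 0,0,0,0,0,0,0, 0,0,0,0,0,0,0, 0,0,0,0,0,0,0]' 20
python3 - <<'E'
from h import *
f=viewer.grab_frame("scene"); g=viewer.grab_frame("side")
for c in ("scene","side"):
    print([(round(float(r["score"]),2),np.round(r["position"],3).tolist()) for r in mark_of(c,"toggle_ball")[:2]])
cv2.imwrite("pics/s2.png",np.hstack([cv2.resize(f["color"][180:330,60:260],(400,300)),cv2.resize(g["color"][200:350,180:380],(400,300))]))
E
```

```text
clock: 6.55
ee_pos: [0.4146, -0.2644, 0.2004]
ee_rot: [-0.0, 0.641, 0.768, -0.0]
wrist_force: [-0.4, 0.6, -0.8]
finger_gap: 0.004
grasp_force: 0.0
[(0.69, [0.522, -0.239, 0.107])]
[(0.52, [0.522, -0.24, 0.107])]
```

View pics/s2.png

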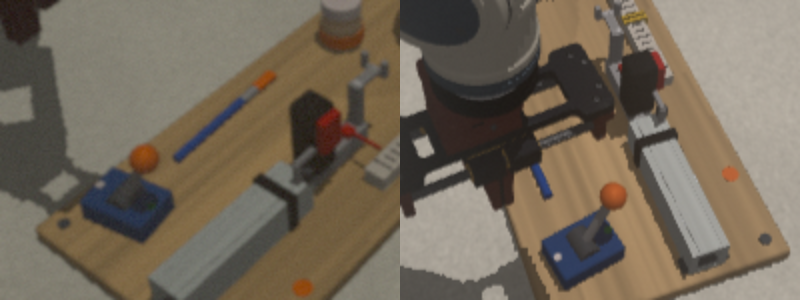

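The toggle has dropped to the green-dot side: the ball is at (0.522,-0.240), 31 mm to the block's +x of the hinge, with the jar and brush untouched. Next I'm going above the grip with the fingers open to 7 cm and the yaw aligned to the board (0.07).

```bash
python3 -m handwheel '[0,0,-1.26,18.2,15.7,0,7, 0,0,-1.26,18.2,15.7,0,7, 0,0,-1.26,18.2,15.7,0,7, 0,0,-1.26,18.2,15.7,0,7, 0,0,-1.26,18.2,15.7,0,7, 0,0,-1.26,18.2,15.7,0,7, 0,0,-1.26,18.2,15.7,0,7]' 20
python3 - <<'E'
from h import *
w=viewer.grab_frame("wrist")
for n in ["gauge_grip","lock_face","gauge_pointer","mark_line"]:
    print(n,[(round(float(r["score"]),2),np.round(r["position"],4).tolist()) for r in mark_of("wrist",n)[:2]])
print(np.round(proj(w,[.597,-.107,.126]),0),np.round(proj(w,manip.state()["ee_pos"]),0))
cv2.imwrite("pics/w3.png",w["color"])
E
```

```text
clock: 7.62
ee_pos: [0.5957, -0.1085, 0.2002]
ee_rot: [-0.001, 0.683, 0.731, -0.0]
wrist_force: [0.2, 0.1, 0.6]
finger_gap: 0.763
grasp_force: 0.0
gauge_grip [(0.93, [0.5935, -0.109, 0.1007])]
lock_face [(0.59, [0.6164, -0.1032, 0.0977])]
gauge_pointer [(0.84, [0.6347, -0.0563, 0.0567])]
mark_line [(0.64, [0.6337, 0.0177, 0.0525])]
[254. 200.] [254. 242.]
```

View pics/w3.png

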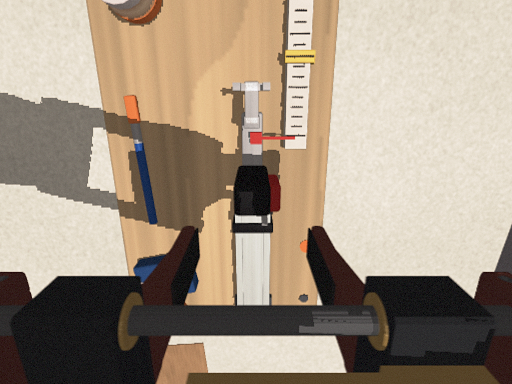

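The wrist view shows the grip top around (253,185) between the open fingers, the red button to its right at (275,193), the pointer tip near (296,137) and the clip's line near (300,57). I'll measure the draw distance in board axes from these.

```bash
python3 - <<'E'
from h import *
w=viewer.grab_frame("wrist"); y=np.array([-np.sin(.07),np.cos(.07)]); x=np.array([y[1],-y[0]])
p=atz(w,296,137.5,.057)[:2]; l=atz(w,300,57,.044)[:2]
print("pointer",p,"line",l,"dy",(l-p)@y,"grip from pointer",p-.044*x-.045*y)
for v in (168,215): print(v,atz(w,253,v,.126))
for u in (235,270): print(u,atz(w,u,180,.126))
im=w["color"]; cv2.imwrite("pics/w4.png",np.hstack([cv2.resize(im[30:90,270:330],(480,480),interpolation=0)[:, :390],cv2.resize(im[120:220,225:305],(400,480),interpolation=0)]))
E
```

```text
pointer [ 0.63818863 -0.06014863] line [0.63515672 0.01746184] dy 0.07763247033737039 grip from pointer [ 0.59744381 -0.10811592]
168 [ 0.59487513 -0.0793433   0.126     ]
215 [ 0.59775543 -0.12102624  0.126     ]
235 [ 0.58057342 -0.0906111   0.126     ]
270 [ 0.60975928 -0.08860957  0.126     ]
```

View pics/w4.png

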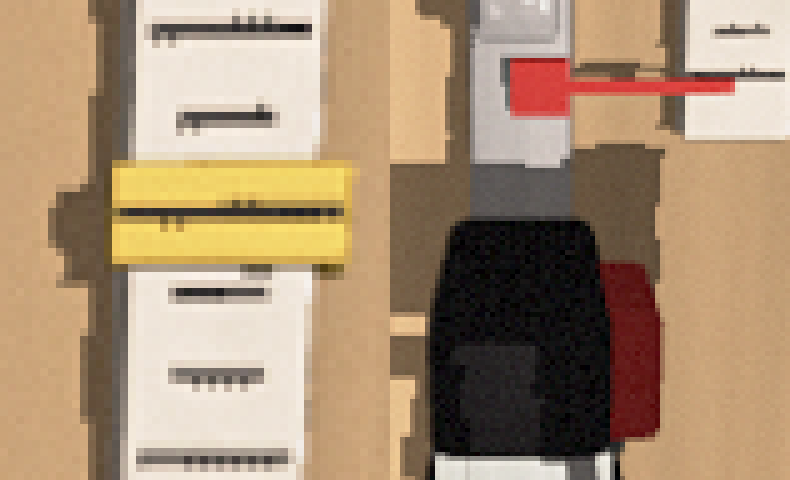

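Pointer to line comes out at about 78 mm, within the 50–110 mm given. The grip centre is (0.597,-0.108) and the tool is within 1.5 mm of it on the plain side. I'm descending and squeezing.

```bash
python3 -m handwheel '[0,0,0,0,0,-4,7, 0,0,0,0,0,-8,7, 0,0,0,0,0,-11.7,7, 0,0,0,0,0,-11.7,7, 0,0,0,0,0,-11.7,7, 0,0,0,0,0,-11.7,0, 0,0,0,0,0,-11.7,0, 0,0,0,0,0,-11.7,0, 0,0,0,0,0,-11.7,0, 0,0,0,0,0,-11.7,0, 0,0,0,0,0,-11.7,0, 0,0,0,0,0,-11.7,0]' 30
```

```text
clock: 9.43
ee_pos: [0.5953, -0.1078, 0.0844]
ee_rot: [-0.001, 0.682, 0.731, -0.001]
wrist_force: [-10.3, -1.6, 10.8]
finger_gap: 0.377
grasp_force: 30.1
```

The gap is 33 mm, so the button is fully in. Now I'm drawing it out.

```bash
python3 -m handwheel '[0,0,0,-0.07,1,0,0, 0,0,0,-0.14,2,0,0, 0,0,0,-0.21,3,0,0, 0,0,0,-0.28,4,0,0, 0,0,0,-0.35,5,0,0, 0,0,0,-0.42,6,0,0, 0,0,0,-0.5,7,0,0, 0,0,0,-0.54,7.6,0,0, 0,0,0,-0.55,7.8,0,0, 0,0,0,-0.55,7.8,0,0, 0,0,0,-0.55,7.8,0,0, 0,0,0,-0.55,7.8,0,0]' 30
python3 - <<'E'
from h import *
for c in ("scene","side","wrist"):
    f=viewer.grab_frame(c); cv2.imwrite(f"pics/p5_{c}.png",f["color"])
    for n in ["gauge_pointer","mark_line","toggle_ball"]:
        r=mark_of(c,n)[:1]; print(c,n,[(round(float(q["score"]),2),np.round(q["position"],4).tolist(),np.round(proj(f,q["position"]))) for q in r])
a=cv2.imread("pics/p5_scene.png")[210:280,225:318]; b=cv2.imread("pics/p5_wrist.png")
cv2.imwrite("pics/p5.png",np.hstack([cv2.resize(a,(398,300),interpolation=2),cv2.resize(b,(400,300))]))
E
```

```text
clock: 10.92
ee_pos: [0.5896, -0.0303, 0.0844]
ee_rot: [-0.001, 0.682, 0.731, -0.001]
wrist_force: [-9.9, -4.1, 11.9]
finger_gap: 0.374
grasp_force: 30.1
scene gauge_pointer [(0.96, [0.6303, 0.0176, 0.0558], array([273., 232.]))]
scene mark_line [(0.47, [0.6306, 0.0207, 0.0459], array([274., 235.]))]
scene toggle_ball [(0.35, [0.4919, -0.2507, 0.0358], array([123., 280.]))]
side gauge_pointer []
side mark_line [(0.42, [0.6328, 0.0204, 0.0413], array([296., 208.]))]
side toggle_ball [(0.66, [0.522, -0.2429, 0.1084], array([286., 299.]))]
wrist gauge_pointer [(0.76, [0.6308, 0.0228, 0.0537], array([321., 152.]))]
wrist mark_line [(0.76, [0.6317, 0.015, 0.0515], array([320., 163.]))]
wrist toggle_ball [(0.45, [0.6332, 0.0176, 0.0513], array([323., 159.]))]
```

View pics/p5.png

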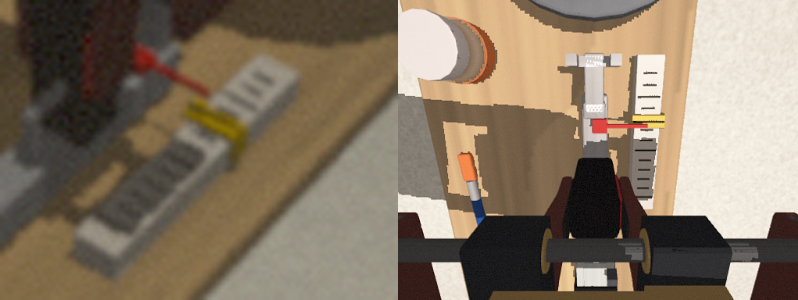

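The rest has been drawn out, and the pointer tip lies over the clip at wrist crop (655,125), with the line near (649,120). A zoom will give the remaining offset.

```bash
python3 - <<'E'
import cv2,numpy as np
b=cv2.imread("pics/p5_wrist.png")[135:180,285:355]
cv2.imwrite("pics/p6.png",cv2.resize(b,(700,450),interpolation=0))
E
```

```text
(no output)
```

View pics/p6.png

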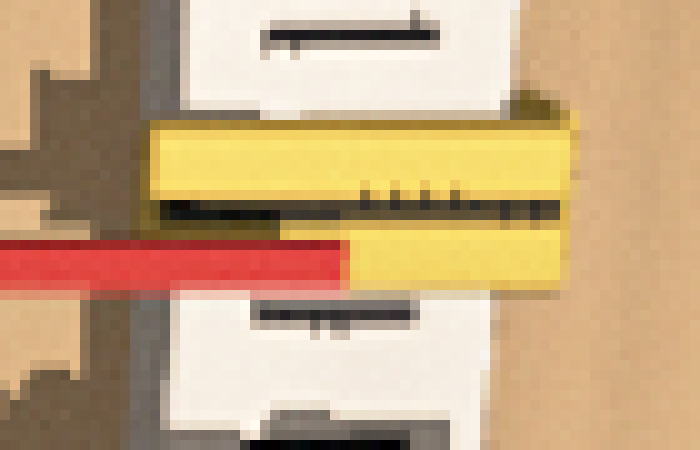

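The pointer tip is at about (319,161) and the line at about (321,155.5). I'll allow for the height difference between them.

```bash
python3 - <<'E'
from h import *
f=viewer.grab_frame("wrist"); y=np.array([-np.sin(.07),np.cos(.07)])
p=atz(f,319,161,.057)[:2]; l=atz(f,321,155.5,.044)[:2]; print(p,l,(p-l)@y, ray(f,0,0)[0])
E
```

```text
[0.62961989 0.01729326] [0.63360456 0.0187493 ] -0.001173784955240897 [0.58412098 0.05341155 0.24527297]
```

The pointer is about 1 mm short, inside the 5 mm allowed. I'll nudge it 1 mm, let it settle and hand in.

```bash
python3 -m handwheel '[0,0,0,-0.01,0.1,0,0, 0,0,0,-0.01,0.1,0,0, 0,0,0,-0.01,0.1,0,0, 0,0,0,-0.01,0.1,0,0]' 30 && python3 -c "
from bench import manip
print(manip.sign_off())"
```

```text
clock: 12.08
ee_pos: [0.5896, -0.0294, 0.0844]
ee_rot: [-0.001, 0.682, 0.731, -0.001]
wrist_force: [-10.4, -4.4, 12.4]
finger_gap: 0.375
grasp_force: 30.1
the job is handed in; nothing more can be done
None
```

I handed the job in at 12.1 s with the brake toggle locked, the button squeezed at 30 N and the pointer within about 1 mm of the clip's line by my last measurement; the sign-off returned no verdict.

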